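# Shake the inks for a print run

## Task

Load the ink pots waiting on the cork mat into the shaker one after another in printing order, yellow in pocket 1, then red in 2, blue in 3 and black in 4 (on some days a colour is missing: skip it and leave its pocket empty), and only when all of them stand in their pockets press the green start button fully down and let it come back up. Then move all those pots to the grey carry tray, standing upright inside it on its floor. Leave the green pot and the other studio things where they are.

Things in the scene. Friction and masses are not known exactly. Their poses are not given: they have to be found in the camera images.
- pot_yellow: yellow ink pot: upright closed cylinder, 54 mm diameter, 80 mm tall, 0.15 to 0.31 kg with a heavy foot (mass centre about 20 mm above its underside), bare metal foot ring, yellow body with a narrow white band, yellow cap; origin at the centre of its underside, z up its axis. None all the time if there is no yellow pot today.
- pot_red: red ink pot: upright closed cylinder, 54 mm diameter, 80 mm tall, 0.15 to 0.31 kg with a heavy foot (mass centre about 20 mm above its underside), bare metal foot ring, red body with a narrow white band, red cap; origin at the centre of its underside, z up its axis. None all the time if there is no red pot today.
- pot_blue: blue ink pot: upright closed cylinder, 54 mm diameter, 80 mm tall, 0.15 to 0.31 kg with a heavy foot (mass centre about 20 mm above its underside), bare metal foot ring, blue body with a narrow white band, blue cap; origin at the centre of its underside, z up its axis. None all the time if there is no blue pot today.
- pot_black: black ink pot: upright closed cylinder, 54 mm diameter, 80 mm tall, 0.15 to 0.31 kg with a heavy foot (mass centre about 20 mm above its underside), bare metal foot ring, black body with a narrow white band, black cap; origin at the centre of its underside, z up its axis. None all the time if there is no black pot today.
- pocket1 (a point): centre of the floor of shaker pocket 1 (far left pocket seen from the button side, marked with 1 white dot on the blue rim beside it); the pocket is square, 60 mm wide, 35 mm deep, open at the top; the four lie 80 mm apart in a 2 x 2 block; axes are the shaker's
- pocket2 (a point): centre of the floor of shaker pocket 2 (far right pocket seen from the button side, marked with 2 white dots on the blue rim beside it); the pocket is square, 60 mm wide, 35 mm deep, open at the top; the four lie 80 mm apart in a 2 x 2 block; axes are the shaker's
- pocket3 (a point): centre of the floor of shaker pocket 3 (near left pocket seen from the button side, marked with 3 white dots on the blue rim beside it); the pocket is square, 60 mm wide, 35 mm deep, open at the top; the four lie 80 mm apart in a 2 x 2 block; axes are the shaker's
- pocket4 (a point): centre of the floor of shaker pocket 4 (near right pocket seen from the button side, marked with 4 white dots on the blue rim beside it); the pocket is square, 60 mm wide, 35 mm deep, open at the top; the four lie 80 mm apart in a 2 x 2 block; axes are the shaker's
- shaker: ink shaker, fixed to the bench: grey base with a blue block 180 x 180 mm of four pockets (pocket floors 45 mm and rims 80 mm above the bench); origin on the bench under the middle of the block, -x towards its button pod (a grey box 60 mm high, centred 131 mm from the origin)
- start (a joint): travel of the round green start button, 36 mm diameter, in the middle of the shaker's button pod: 0 is up, 0.006 m is fully down; it is pressed straight down against a spring (about 5 N when fully down) and comes back up by itself; the shaker itself does not move
- start_top (a point): centre of the top face of the start button (about 78 mm above the bench when up)
- mat: cork mat fixed on the bench, 300 x 220 mm, 6 mm thick, where the ink pots wait (it may be on the left or on the right); origin on the bench; the mat reaches from -110 to +190 mm along its x and +-110 mm along its y
- tray: grey carry tray fixed on the bench, open at the top, 240 (x) x 220 (y) mm outside, walls 5 mm thick and 35 mm high, inner floor 5 mm above the bench; origin under its centre, on the bench
- pot_green: green ink pot, the same size as the others, not needed today: stays where it stands on the mat; origin at the centre of its underside
- tape: roll of yellow tape lying flat, 70 mm diameter, 24 mm high, bystander; origin at the centre of its underside
- spatula: ink spatula, 200 mm long, bystander; origin at its middle, underside, x along it
- tub: open white tub, 84 mm diameter, 70 mm high, bystander; origin at the centre of its underside
- bottle: clear water bottle with blue cap, 60 mm diameter, 190 mm tall, bystander; origin at the centre of its underside
- jar: dark red jar with white lid, 100 mm diameter, 140 mm tall, bystander; origin at the centre of its underside
- squeegee: small wooden squeegee lying flat, 160 mm long along its y, 30 mm high, bystander; origin at the middle of its underside
Things that resemble listed ones, but are neither listed nor needed, are in the scene too. There is more than one size of the pot_blue; the one meant has the size given above.

How it is judged (in metres and radians):
On the way, in this order (a step that is already met when the one before it is completed fails the run):
1. the yellow pot stands upright at the bottom of pocket 1 (distance between pot_yellow and pocket1 below 0.01 m and angle between pot_yellow's own z axis and vertical below 0.12 rad), for 0.2 s.
2. the red pot stands upright at the bottom of pocket 2 (distance between pot_red and pocket2 below 0.01 m and angle between pot_red's own z axis and vertical below 0.12 rad), for 0.2 s.
3. the blue pot stands upright at the bottom of pocket 3 (distance between pot_blue and pocket3 below 0.01 m and angle between pot_blue's own z axis and vertical below 0.12 rad), for 0.2 s.
4. the black pot stands upright at the bottom of pocket 4 (distance between pot_black and pocket4 below 0.01 m and angle between pot_black's own z axis and vertical below 0.12 rad), for 0.2 s.
5. with every pot in its own pocket, the start button is pressed fully down (all of step 1 and all of step 2 and all of step 3 and all of step 4 and value of joint start above 0.0052 m), for 0.05 s.
6. the start button has come back up (value of joint start below 0.001 m), for 0.1 s.
At the end, for the whole second after the job is handed in: every yellow, red, blue and black pot that is there stands at rest on the floor of the carry tray, inside its walls (origin within 105 mm of the tray's centre along its x and 95 mm along its y, less than 12 mm above the bench), tilted less than 0.12 rad; the start button is up (under 1 mm) (x of pot_yellow in the frame of tray between -0.105 and 0.105 m and y of pot_yellow in the frame of tray between -0.095 and 0.095 m and z of pot_yellow in the frame of tray between 0 and 0.012 m and angle between each of pot_yellow, pot_red, pot_blue, pot_black's own z axis and vertical below 0.12 rad and linear speed of each of pot_yellow, pot_red, pot_blue, pot_black below 0.02 m/s and x of pot_red in the frame of tray between -0.105 and 0.105 m and y of pot_red in the frame of tray between -0.095 and 0.095 m and z of pot_red in the frame of tray between 0 and 0.012 m and x of pot_blue in the frame of tray between -0.105 and 0.105 m and y of pot_blue in the frame of tray between -0.095 and 0.095 m and z of pot_blue in the frame of tray between 0 and 0.012 m and x of pot_black in the frame of tray between -0.105 and 0.105 m and y of pot_black in the frame of tray between -0.095 and 0.095 m and z of pot_black in the frame of tray between 0 and 0.012 m and value of joint start below 0.001 m); the robot touches nothing.
It fails at once if the start button is pressed (more than 3 mm) while a pot is not in its own pocket (value of joint start above 0.003 m and (distance between pot_yellow and pocket1 above 0.015 m or distance between pot_red and pocket2 above 0.015 m or distance between pot_blue and pocket3 above 0.015 m or distance between pot_black and pocket4 above 0.015 m)).
It fails at once if the green pot, tape, spatula, tub, bottle, jar or squeegee is moved more than 40 mm (distance of any of pot_green, tape, spatula, tub, bottle, jar, squeegee from where it was at the start of the episode above 0.04 m).
Of pot_yellow, pot_red, pot_blue, pot_black only 3 to 4 are there at a start; the rules pass over those that are not, and their reading is None.
At some moment in a run one of pot_yellow, pot_red, pot_blue, pot_black may be knocked a few centimetres aside while the robot is not near it.
It also fails if it takes over 210 s, if anything falls off the work surface, if the arm or the gripper's body presses on something with over 40 N, if the wrist force passes 120 N, or if a joint passes its speed limit or range.

## Robot

A 6-joint arm with a two-finger parallel gripper is mounted at the origin on the work surface. World frame = base frame: x ahead of the robot, y to its left, z up, the work surface at z = 0. Lengths are in m, angles in degrees, forces in N, time in s.
With the tool pointing down it reaches from about 0.35 to 0.875 m from the base axis. Payload 4.2 kg.
Tool frame: the origin (TCP) lies midway between the tips of the shut fingers; the grasp point (between the pads) lies 19 mm behind it; y points along the fingers, z is the direction in which the jaws open and shut, and the axes are right-handed (so a half turn about y gives the same grasp; the last joint's range is limited). The gripper opens to 87 mm and grips with 3 to 60 N. Pads are 19 mm wide; open, the fingers measure 117 mm over their backs; the gripper's body (75 mm by 190 mm) begins 51 mm behind the grasp point.
Start: joints at [85.52, 22.042, 0.453, 0, -68.411, -14.817], TCP at [0.207, 0.59, 0.223] pointing down, gripper open.
Joint ranges: [-179.83, 179.83], [-69.29, 118.12], [-61.27, 80.66], [-181.25, 117.63], [-171.15, -9.14], [-177.46, 177.46]. Speed limits (degrees/s): [159.86, 159.86, 180, 180, 180, 180].

## Interface

Orientations are given as [roll, pitch, yaw] about the fixed x, y, z axes, in that order (R = Rz(yaw) Ry(pitch) Rx(roll)).
In Python, from workcell import env gives the robot as it stands. The module is installed in compiled form; this text tells all that it offers. Calls block until the motion is done:
- env.goto(position, orientation): joint-space move of the TCP to a pose.
- env.move_straight(position, rotation=None, rate=0.15, force_limit=None): straight line of the TCP; rotation=None keeps the orientation; rate is the mean speed in m/s. With force_limit (N) it stops when the force on the tool has changed by that much, and returns True; else False.
- env.set_joints(angles): joint-space move.
- env.gripper_to(opening, grasp_force=None): opening from 0.0 (shut) to 1.0 (fully open); grasp_force is the grip in N (None keeps the last); returns when the fingers have stopped.
- env.dwell(seconds).
- env.inverse_kinematics(position, orientation): joint angles nearest the present ones, or None.
- env.read_state(): the state.
- env.grab_frame(name): name is "scene" or "top" or "wrist"; returns a dict with "image" (480x640x3 uint8, blue, green, red), "fx", "fy", "cx", "cy" (pixels), "position" and "orientation" of the camera in the world. Camera axes: x right, y up, looking along -z (the intrinsics and any distortion apply to the point x, -y, -z); pixel columns grow to the right and rows downward; lengths in m; the calibration is good to about 2 mm. The wrist camera is an equidistant fisheye: a pixel r from the principal point sees the ray r / f radians off the axis. A picture is of the moment at which its call begins. There is no depth.
A pose or a line that the arm cannot do raises env.Unreachable and nothing moves.
- env.close_job(): hands the job in, once; it reports no verdict.
Trained networks look in a picture, given as the dict that the camera call returned (one of the last four; its "shot" number tells which), for a name from the list of things; names that differ only in an ending like _2 or _b are one class to them, and where a whole thing is asked for, a point or a joint stands for the part that bears it (a point fixed in the world has none). Each returns a list of dicts, best first, with "score" (0 to 1); they miss things now and then, are a little off and sometimes report something else, mostly with a low value. They report only what shows in the picture. A call takes as long as a camera call. They do not tell look-alikes from the thing itself.
- env.search_frame(picture, thing): "xyz" ([x, y, z] in m, in world coordinates, good to about 4 mm: the middle of the surface that is visible of it).
- env.trace(picture, thing): "mask" (480x640 bool, what is visible of it).
The state is a dict: "clock": time; "joint_positions": joint angles; "qvel": joint speeds; "joint_torque": joint torques, N m; "position": TCP position; "tool_rot": TCP orientation; "force": force on the tool from outside, world axes, zero at the start; "wrist_torque": the same for the moment, N m; "opening": opening from 0.0 (shut) to 1.0 (fully open).
Only numpy, scipy, OpenCV 4.12 (cv2) and the standard library are available. Lean on these libraries where they do the work, as an engineer would, in place of code of your own. Each camera call takes 0.05 s, during which the arm holds its last target.

## Working session

There is one attempt and no reset: what is moved stays moved. The work goes in short steps, each a Python script; the robot and the scene stay as the last script left them, time stands still between calls to the robot, and variables do not carry over. Pictures are saved under pics/ and viewed, and the job is handed in when it is done.

```bash
ls; mkdir -p pics; python3 - <<'E'
from workcell import env
import cv2
s=env.read_state(); print({k:s[k] for k in('clock','position','tool_rot','opening','force')})
for n in('scene','top','wrist'):
    f=env.grab_frame(n); cv2.imwrite(f'pics/{n}0.png',f['image']); print(n,{k:v for k,v in f.items() if k!='image'})
E
```

```text
pics
{'clock': 0.0, 'position': array([0.20631043, 0.58934282, 0.22145586]), 'tool_rot': array([-8.98749174e+01,  4.12278769e-03,  1.60691397e+02]), 'opening': 0.9969792504794079, 'force': array([ 0.34824088, -0.04738784,  0.22742046])}
scene {'fx': 530.8935843950356, 'fy': 530.8935843950356, 'cx': 320.77956412322163, 'cy': 237.89629576970688, 'position': array([ 1.47310804, -0.52879064,  1.04244919]), 'orientation': array([48.13829197, -0.17763147, 60.88043981]), 'shot': 1}
top {'fx': 517.8546826247028, 'fy': 517.8546826247028, 'cx': 313.9577304915361, 'cy': 244.49899474205472, 'position': array([ 0.44028709, -0.01102745,  1.58590205]), 'orientation': array([  3.06760906,  -0.36010132, -90.24422985]), 'shot': 2}
wrist {'fx': 371.64829954431775, 'fy': 371.64829954431775, 'cx': 323.5972346277386, 'cy': 241.01906705828742, 'position': array([0.27851534, 0.56486495, 0.38397221]), 'orientation': array([-1.58805031e+01, -1.02927927e-01, -1.09290842e+02]), 'shot': 3}
```

View pics/top0.png

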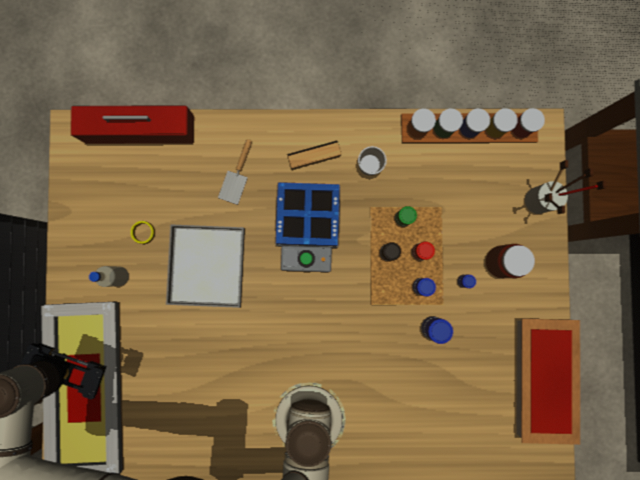

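View pics/scene0.png

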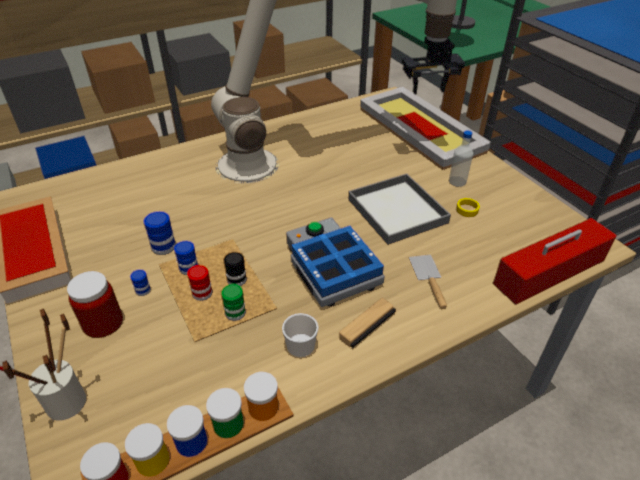

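View pics/wrist0.png

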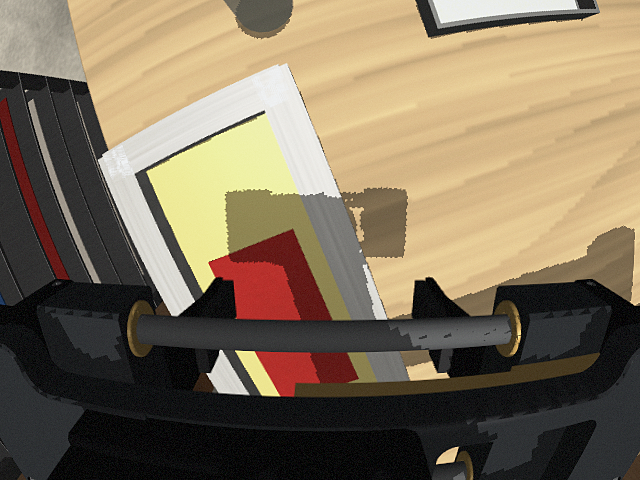

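The top view shows red (425,250), blue (425,287), black (391,251) and green (407,216) on the mat. The blue pots at (439,330) and (467,281) are look-alikes of other sizes, and there is no yellow pot today. Next I'll measure.

```bash
cat > h.py <<'E'
from workcell import env
import cv2, numpy as np
from scipy.spatial.transform import Rotation as Ro
def Rm(e): return Ro.from_euler('xyz',e,degrees=True).as_matrix()
def ray(f,u,v):
    d=np.array([(u-f['cx'])/f['fx'],-(v-f['cy'])/f['fy'],-1.])
    return Rm(f['orientation'])@d
def p2w(f,u,v,z):
    d=ray(f,u,v);p=f['position'];return p+d*(z-p[2])/d[2]
def w2p(f,P):
    c=Rm(f['orientation']).T@(np.asarray(P)-f['position'])
    return f['cx']+f['fx']*c[0]/-c[2], f['cy']-f['fy']*c[1]/-c[2]
E
python3 - <<'E'
from h import *
ft=env.grab_frame('top'); 
im=ft['image']; 
cv2.imwrite('pics/crop1.png',cv2.resize(im[170:320,260:460],None,fx=4,fy=4,interpolation=cv2.INTER_CUBIC))
fs=env.grab_frame('scene')
cv2.imwrite('pics/crop2.png',cv2.resize(fs['image'][200:330,120:400],None,fx=2.8,fy=2.8,interpolation=cv2.INTER_CUBIC))
for n in 'pot_yellow pot_red pot_blue pot_black pot_green shaker start_top start mat tray'.split():
    for f,t in((ft,'top'),(fs,'scene')):
        try:
            for r in env.search_frame(f,n)[:5]: 
                print(n,t,np.round(r['xyz'],3),round(r['score'],2),np.round(w2p(f,r['xyz'])))
        except Exception as e: print(n,t,e)
for n in 'pot_red pot_blue pot_black pot_green shaker tray mat start'.split():
    for r in env.trace(ft,n)[:4]:
        m=r['mask'].astype(np.uint8); c=max(cv2.findContours(m,0,2)[0],key=cv2.contourArea)
        print(n,round(r['score'],2),m.sum(),cv2.minAreaRect(c))
E
```

```text
pot_red top [ 0.503 -0.33   0.087] 0.79 [421. 250.]
pot_red top [0.486 0.013 0.08 ] 0.26 [302. 257.]
pot_red scene [ 0.518 -0.344  0.074] 0.76 [199. 279.]
pot_blue top [ 0.274 -0.365  0.107] 0.87 [436. 330.]
pot_blue top [0.486 0.007 0.08 ] 0.73 [304. 257.]
pot_blue top [ 0.414 -0.463  0.058] 0.64 [464. 280.]
pot_blue scene [ 0.428 -0.474  0.044] 0.76 [140. 283.]
pot_blue scene [ 0.415 -0.352  0.076] 0.61 [183. 255.]
pot_blue scene [0.569 0.502 0.016] 0.29 [468. 207.]
pot_black top [ 0.501 -0.236  0.082] 0.53 [388. 251.]
pot_black top [ 0.602 -0.288  0.086] 0.52 [406. 216.]
pot_black scene [ 0.516 -0.248  0.07 ] 0.92 [234. 267.]
pot_green top [ 0.604 -0.284  0.086] 0.66 [404. 216.]
pot_green scene [ 0.624 -0.294  0.071] 0.91 [234. 301.]
pot_green scene [ 0.619 -0.01   0.064] 0.39 [334. 261.]
shaker top [ 0.718  0.222 -0.001] 0.73 [235. 182.]
shaker top [ 0.477 -0.294  0.006] 0.48 [403. 260.]
shaker scene [ 0.621 -0.011  0.062] 0.87 [334. 263.]
start_top top [0.486 0.007 0.081] 0.54 [305. 257.]
start_top top [ 0.579 -0.     0.06 ] 0.35 [307. 225.]
start_top scene [ 0.533 -0.318  0.007
[... 1018 characters left out ...]
988342285156), 45.0)
pot_green 0.65 339 ((404.800048828125, 216.1000213623047), (17.8885440826416, 21.913463592529297), 63.43495178222656)
pot_green 0.59 5217 ((307.0, 227.5), (89.0, 64.0), 90.0)
pot_green 0.36 88 ((305.5, 258.0), (10.0, 9.0), 90.0)
shaker 0.97 5336 ((306.25311279296875, 227.05828857421875), (64.67427062988281, 88.97357940673828), 2.6630005836486816)
tray 0.85 6132 ((204.5350341796875, 265.7821960449219), (77.34706115722656, 82.19495391845703), 2.7927021980285645)
mat 0.74 5679 ((406.0, 255.0), (98.0, 72.0), 90.0)
mat 0.21 834 ((237.60948181152344, 170.4488983154297), (21.61524772644043, 65.01661682128906), 19.98310661315918)
start 0.69 89 ((306.0, 258.5), (9.0, 10.0), 90.0)
```

View pics/crop1.png

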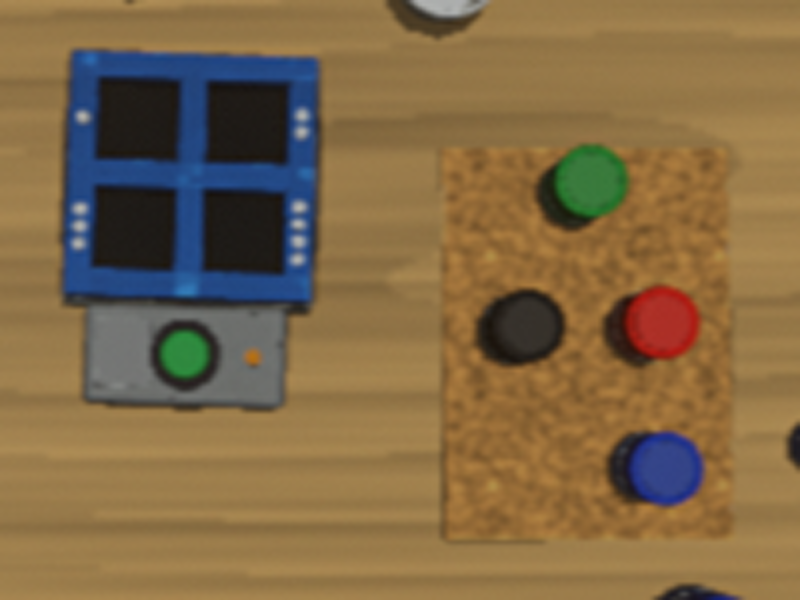

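View pics/crop2.png

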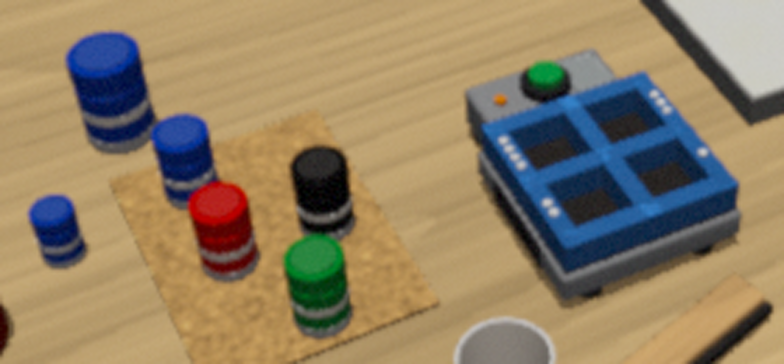

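Red, blue and black are confirmed: the blue pot on the mat is the middle of the three sizes. The pocket dots agree with the layout (1 far left, 2 far right, 3 near left, 4 near right). Next I'll measure precisely.

```bash
cat >> h.py <<'E'
from scipy.optimize import least_squares
def hsvmask(im,c):
    h=cv2.cvtColor(im,cv2.COLOR_BGR2HSV).astype(int);H,S,V=h[...,0],h[...,1],h[...,2]
    if c=='red': return ((H<8)|(H>172))&(S>130)&(V>90)
    if c=='blue': return (H>108)&(H<130)&(S>120)&(V>70)   # pots
    if c=='shaker': return (H>100)&(H<120)&(S>120)&(V>60)
    if c=='black': return (V<75)&(S<110)
    if c=='green': return (H>45)&(H<85)&(S>100)&(V>60)
def proj(f,P):
    """project Nx3, pinhole (or fisheye if f['fish'])"""
    c=(np.asarray(P)-f['position'])@Rm(f['orientation'])
    x,y,z=c[:,0],-c[:,1],-c[:,2]
    if f.get('fish'):
        r=np.hypot(x,y);t=np.arctan2(r,z);k=t/np.maximum(r,1e-9)
        return np.stack([f['cx']+f['fx']*x*k,f['cy']+f['fy']*y*k],1)
    return np.stack([f['cx']+f['fx']*x/z,f['cy']+f['fy']*y/z],1)
def fish_p2w(f,u,v,z):
    a,b=(u-f['cx'])/f['fx'],(v-f['cy'])/f['fy'];t=np.hypot(a,b);k=np.sin(t)/max(t,1e-9)
    d=Rm(f['orientation'])@np.array([a*k,-b*k,-np.cos(t)]);p=f['position'];return p+d*(z-p[2])/d[2]
def unp(f,u,v,z): return fish_p2w(f,u,v,z) if f.get('fish') else p2w(f,u,v,z)
def cap(f,c,uv,z,win=22,dbg=None):
    """fit cap centre of pot: coloured component near uv whose farthest boundary is the top circle.
    match rendered cap ellipse: edge fit by robust lsq on mask of colour, back-projected at z"""
    m=hsvmask(f['image'],c).astype(np.uint8)
    u,v=int(uv[0]),int(uv[1]);mm=np.zeros_like(m);mm[max(0,v-win):v+win,max(0,u-win):u+win]=m[max(0,v-win):v+win,max(0,u-win):u+win]
    cs=cv2.findContours(mm,0,1)[0]; k=max(cs,key=cv2.contourArea)[:,0,:]
    P=np.array([unp(f,a,b,z)[:2] for a,b in k])
    return P,k
def circ(P,away,r=0.027):
    """robust circle of fixed radius on points; use only the side pointing in dir 'away' (from camera)"""
    c=P.mean(0)
    for _ in range(6):
        d=(P-c)@away; s=P[d>-0.008] 
        c=least_squares(lambda q:np.hypot(*(s-q).T)-r,c,loss='soft_l1',f_scale=0.001).x
    return c,np.abs(np.hypot(*(s-c).T)-r).mean()
E
python3 - <<'E'
from h import *
f=env.grab_frame('top'); im=f['image']
for c,uv,z in(('red',(425,250),.086),('blue',(425,287),.086),('black',(391,251),.086),('green',(407,216),.086),('green',(306,258),.078)):
    P,k=cap(f,c,uv,z,win=18)
    a=P.mean(0)-f['position'][:2]; a/=np.linalg.norm(a)
    print(c,circ(P,a,0.018 if z==.078 else .027), P.mean(0),len(k))
m=hsvmask(im,'shaker').astype(np.uint8); mm=np.zeros_like(m);mm[170:255,265:350]=m[170:255,265:350]
k=max(cv2.findContours(mm,0,1)[0],key=cv2.contourArea)[:,0,:]
P=np.array([p2w(f,a,b,.08)[:2] for a,b in k]); print(cv2.minAreaRect(P.astype(np.float32)*1000))
hole=cv2.morphologyEx(mm,cv2.MORPH_CLOSE,np.ones((2,2)))
cs,h=cv2.findContours(mm,cv2.RETR_CCOMP,1)
for c,hh in zip(cs,h[0]):
    if hh[3]>=0 and cv2.contourArea(c)>100: Q=np.array([p2w(f,a,b,.08)[:2] for a,b in c[:,0,:]]); print('hole',cv2.minAreaRect(Q.astype(np.float32)*1000))
# tray: outer corners
g=cv2.cvtColor(im,cv2.COLOR_BGR2HSV); t=((g[...,1]<40)&(g[...,2]>130)).astype(np.uint8);mm=np.zeros_like(t);mm[220:315,160:255]=t[220:315,160:255]
k=max(cv2.findContours(mm,0,1)[0],key=cv2.contourArea)[:,0,:]
P=np.array([p2w(f,a,b,.005)[:2] for a,b in k]); print('tray floor',cv2.minAreaRect(P.astype(np.float32)*1000))
E
```

```text
red (array([ 0.50194044, -0.34175955]), np.float64(0.0012973984679663238)) [ 0.50216264 -0.34322902] 50
blue (array([ 0.39711309, -0.34082015]), np.float64(0.0015460495155098916)) [ 0.39711506 -0.34352695] 49
black (array([ 0.49937793, -0.24037092]), np.float64(0.002196241685731157)) [ 0.49888    -0.24009164] 52
green (array([ 0.60510889, -0.29027559]), np.float64(0.001394167260806147)) [ 0.6058655  -0.29242612] 48
green (array([0.48076832, 0.00289042]), np.float64(0.0006371454260994168)) [0.48170576 0.00360244] 34
((611.15185546875, -1.6803436279296875), (180.2733917236328, 178.26336669921875), 87.86324310302734)
hole ((570.5784912109375, -40.166507720947266), (61.32884979248047, 61.471466064453125), 89.77920532226562)
hole ((573.8028564453125, 40.05060958862305), (64.13134765625, 61.463706970214844), 89.78095245361328)
hole ((651.2760620117188, -43.493099212646484), (61.509090423583984, 64.75740051269531), 89.77327728271484)
hole ((654.5, 36.96924591064453), (64.33556365966797, 64.7474136352539), 89.79918670654297)
tray floor ((462.28118896484375, 306.68218994140625), (202.18028259277344, 222.10025024414062), 87.33258056640625)
```

Shaker centre is about (0.612, -0.002) with yaw -2.2°. The button measures (0.481, 0.003), which matches the model. Next I'll take a closer look with the wrist camera.

```bash
python3 - <<'E'
from h import *
for y in(180,0,135,-45): print(y,env.inverse_kinematics([.502,-.342,.25],[-90,0,y]),env.inverse_kinematics([.57,-.04,.25],[-90,0,y]))
env.goto([.43,-.33,.27],[-90,0,180])
f=env.grab_frame('wrist'); f['fish']=True; cv2.imwrite('pics/w1.png',f['image'])
print(env.read_state()['clock'],env.read_state()['position'],f['position'],f['orientation'])
for n,p in (('red',(.502,-.3418,.086)),('blue',(.397,-.3408,.086)),('black',(.4994,-.2404,.086))): print(n,proj(f,[p]))
E
```

```text
180 [-1.90129196e+01  1.93471727e+01  3.74091665e-01  2.54444375e-14
 -7.10269190e+01  1.09012920e+02] [ 1.22259234e+01  1.57708268e+01 -4.73725345e+00  2.54444375e-14
 -6.94919198e+01  7.77740766e+01]
0 [-1.90129196e+01  1.93471727e+01  3.74091665e-01 -2.54444375e-14
 -7.10269190e+01 -7.09870804e+01] [ 1.22259234e+01  1.57708268e+01 -4.73725345e+00 -2.54444375e-14
 -6.94919198e+01 -1.02225923e+02]
135 [-1.90129196e+01  1.93471727e+01  3.74091665e-01  2.54444375e-14
 -7.10269190e+01  6.40129196e+01] [ 1.22259234e+01  1.57708268e+01 -4.73725345e+00  2.54444375e-14
 -6.94919198e+01  3.27740766e+01]
-45 [-1.90129196e+01  1.93471727e+01  3.74091665e-01 -2.54444375e-14
 -7.10269190e+01 -1.15987080e+02] [ 1.22259234e+01  1.57708268e+01 -4.73725345e+00 -2.54444375e-14
 -6.94919198e+01 -1.47225923e+02]
5.0583 [ 0.43036127 -0.32959225  0.26993254] [ 0.50670524 -0.32942198  0.43232231] [-1.58901516e+01 -1.70430587e-02 -8.99337433e+01]
red [[336.91089522 143.05347901]]
blue [[334.99992576 251.96744817]]
black [[228.97321217 147.71862896]]
```

View pics/w1.png

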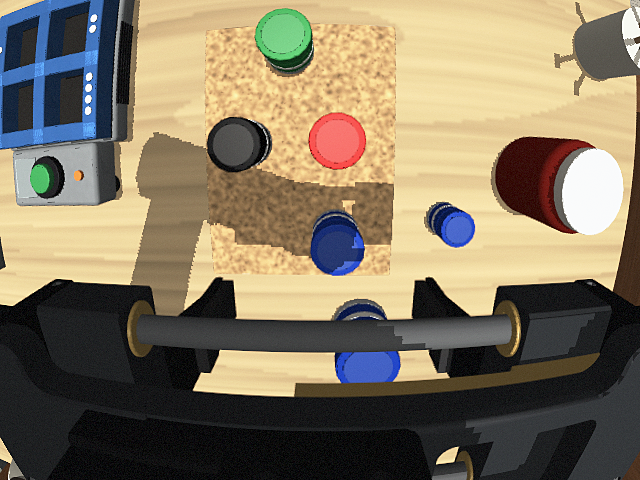

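```bash
python3 - <<'E'
from h import *
f=env.grab_frame('wrist'); f['fish']=True; im=f['image']
g=cv2.cvtColor(im,cv2.COLOR_BGR2HSV)
for n,(u,v) in dict(red=(337,141),black=(232,144),green=(284,34),blue=(337,250)).items(): print(n,g[v,u],g[v+12,u])
for c,uv,win in(('red',(337,141),34),('black',(234,144),34),('green',(284,36),34)):
    P,k=cap(f,c,uv,.086,win=win)
    a=P.mean(0)-f['position'][:2]; a/=np.linalg.norm(a)
    print(c,circ(P,a),circ(P,-a),P.mean(0),k.min(0),k.max(0),cv2.minEnclosingCircle(P.astype(np.float32)))
print(fish_p2w(f,337,249,.086))
cv2.imwrite('pics/w1c.png',cv2.resize(im[95:290,190:400],None,fx=3,fy=3))
E
```

```text
red [  2 140 249] [  1 144 248]
black [30  3 85] [15 12 83]
green [ 65 111 207] [ 65 105 213]
blue [113 164 109] [113 168 109]
red (array([ 0.50456291, -0.34061156]), np.float64(0.0005754958727481468)) (array([ 0.50406343, -0.34297739]), np.float64(0.0005804427413606823)) [ 0.50441805 -0.34159882] [309 113] [365 168] ((0.5041870474815369, -0.34183672070503235), 0.026756664738059044)
black (array([ 0.5030246 , -0.24675211]), np.float64(0.0010486935003269293)) (array([ 0.50308117, -0.24733192]), np.float64(0.0019128392051634394)) [ 0.49891925 -0.25282984] [207 117] [267 171] ((0.5014775991439819, -0.24832922220230103), 0.030349217355251312)
green (array([ 0.60630308, -0.29198724]), np.float64(0.0006201461604003587)) (array([ 0.60852801, -0.29112674]), np.float64(0.0005821903074678304)) [ 0.60698056 -0.29179908] [255   8] [311  60] ((0.6075003743171692, -0.29161885380744934), 0.02685309201478958)
[ 0.40002349 -0.3427279   0.086     ]
```

View pics/w1c.png

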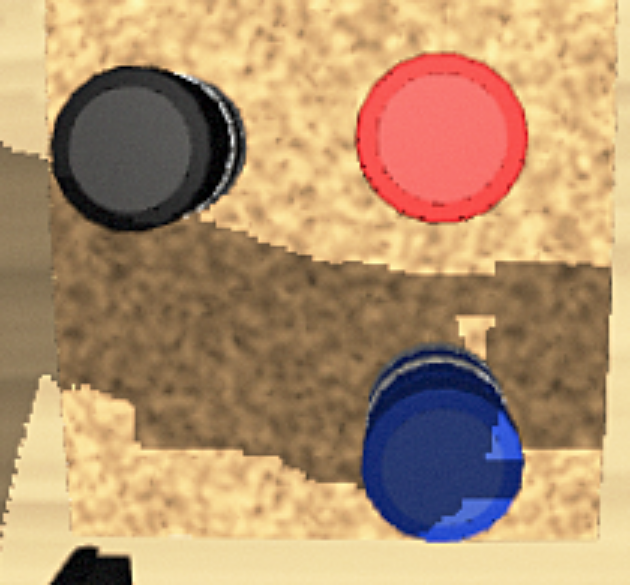

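```bash
python3 - <<'E'
from h import *
env.goto([.54,.0,.27],[-90,0,180])
f=env.grab_frame('wrist'); f['fish']=True; cv2.imwrite('pics/w2.png',f['image']); np.save('w2.npy',f,allow_pickle=True)
print(env.read_state()['clock'],f['position'],f['orientation'])
im=f['image']; m=hsvmask(im,'shaker').astype(np.uint8)
cs,h=cv2.findContours(m,cv2.RETR_CCOMP,1)
for c,hh in zip(cs,h[0]):
    if cv2.contourArea(c)>1500: Q=np.array([fish_p2w(f,a,b,.08)[:2] for a,b in c[:,0,:]]); print(hh[3]>=0,cv2.minAreaRect(Q.astype(np.float32)*1000),c[:,0].mean(0))
E
```

```text
6.4667 [ 0.61623663 -0.00066451  0.43240672] [-1.58951744e+01 -3.27479599e-02 -9.00354482e+01]
False ((613.6884765625, 0.7313919067382812), (178.60867309570312, 178.7405548095703), 87.92239379882812) [322.         140.48194444]
True ((575.22607421875, -35.385902404785156), (57.06329345703125, 56.440940856933594), 87.71525573730469) [359.65638767 180.79735683]
True ((578.1033935546875, 41.26060485839844), (61.201019287109375, 56.29990768432617), 88.64273834228516) [275.27915194 174.55477032]
True ((652.20556640625, -40.44976043701172), (61.43109893798828, 61.60624313354492), 87.76971435546875) [373.15451895 103.81632653]
True ((654.8465576171875, 39.13637924194336), (61.56776428222656, 61.34455871582031), 88.1364517211914) [273.15317919 101.00578035]
```

View pics/w2.png

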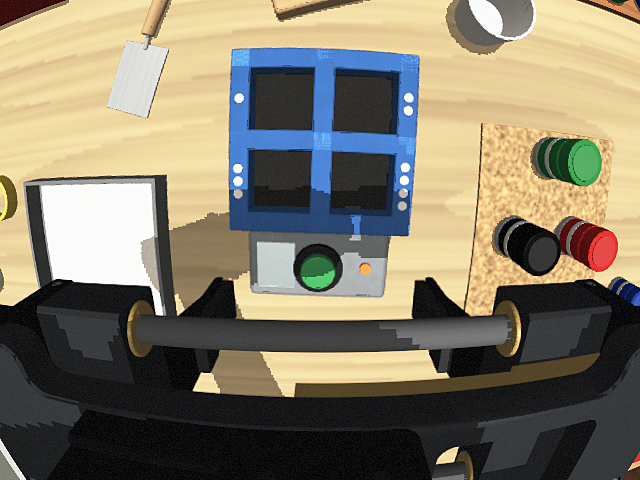

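Shaker from the wrist camera: centre (0.6137, 0.0007), yaw -2.1°, within about 2 mm of the top view. Now I'll grasp red.

```bash
cat >> h.py <<'E'
C=np.array([.6135,-.0003]); YAW=-2.1
def pocket(i):
    d=np.array({1:(.04,.04),2:(.04,-.04),3:(-.04,.04),4:(-.04,-.04)}[i]); a=np.radians(YAW)
    return C+np.array([[np.cos(a),-np.sin(a)],[np.sin(a),np.cos(a)]])@d
DOWN=lambda y:[-90,0,y]
GZ=.044  # TCP above pot bottom when held
def pos(): return env.read_state()['position']
def grasp(xy,bottom,yaw=180,op=1.0,zc=.21):
    env.gripper_to(op)
    env.goto([*xy,zc],DOWN(yaw))
    hit=env.move_straight([*xy,bottom+GZ],rate=.15,force_limit=12); print('hit',hit,pos())
    if hit: return False
    env.gripper_to(0,grasp_force=25); s=env.read_state(); print('opening',s['opening'],s['opening']*.087)
    env.move_straight([*xy,.215],rate=.2); s=env.read_state();print('after lift',s['opening'],np.round(s['force'],1),s['clock'])
    return s['opening']>.5
def insert(xy,yaw=180):
    env.goto([*xy,.215],DOWN(yaw))
    env.move_straight([*xy,.09+GZ],rate=.2)
    hit=env.move_straight([*xy,.046+GZ],rate=.06,force_limit=8); s=env.read_state(); print('insert hit',hit,np.round(s['position'],4),'bottom',s['position'][2]-GZ,np.round(s['force'],1),s['clock']); return hit
E
python3 - <<'E'
from h import *
if grasp((.504,-.342),.006):
    print(pocket(2)); insert(pocket(2))
f=env.grab_frame('wrist'); cv2.imwrite('pics/w3.png',f['image'])
E
```

```text
hit False [ 0.50480254 -0.34226344  0.05104421]
opening 0.6158553428500539 0.05357941482795469
after lift 0.6147360670813546 [-0.2 -0.2 -3.5] 10.8667
[ 0.65200739 -0.04173888]
insert hit False [ 0.6523 -0.0417  0.09  ] bottom 0.04601211805403682 [-0.2  0.2 -2.6] 13.575
```

View pics/w3.png

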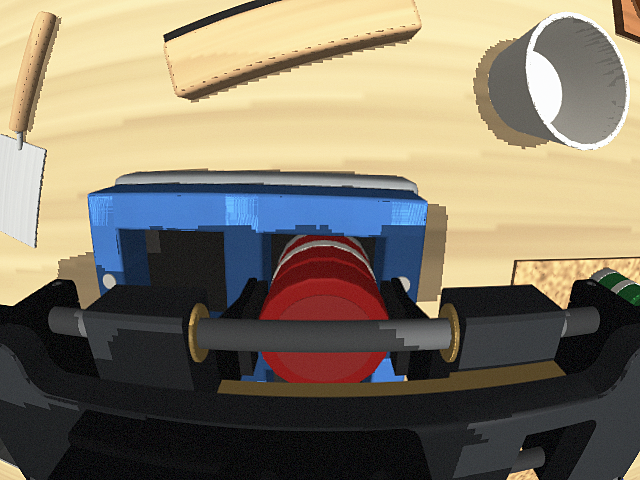

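Red went into pocket 2 without contact, and the picture shows it between the pocket walls. I'll release it, verify, then locate blue again.

```bash
cat >> h.py <<'E'
def release(xy):
    hit=env.move_straight([*xy,.044+GZ],rate=.03,force_limit=4)
    env.gripper_to(.85); env.move_straight([*xy,.215],rate=.2)
E
python3 - <<'E'
from h import *
release(pocket(2))
env.goto([.33,-.33,.27],DOWN(180))
f=env.grab_frame('wrist'); cv2.imwrite('pics/w4.png',f['image']); f['fish']=True
t=env.grab_frame('top'); cv2.imwrite('pics/t4.png',cv2.resize(t['image'][170:350,260:480],None,fx=3,fy=3,interpolation=cv2.INTER_CUBIC))
print(env.read_state()['clock'], proj(f,[(.4,-.342,.086),(.503,-.245,.086)]))
for c,uv,z in(('blue',(425,287),.086),('black',(391,251),.086),('red',(323,208),.125)):
    P,k=cap(t,c,uv,z,win=18); a=P.mean(0)-t['position'][:2]; a/=np.linalg.norm(a); print(c,circ(P,a),P.mean(0))
np.save('w4.npy',f,allow_pickle=True)
E
```

```text
17.0417 [[336.87933881 145.60726999]
 [233.2015123   41.17038133]]
blue (array([ 0.43509791, -0.37280105]), np.float64(nan)) [ 0.41660397 -0.34963655]
black (array([ 0.49919215, -0.24050132]), np.float64(0.0019931927150915922)) [ 0.49913623 -0.24039215]
red (array([ 0.64610205, -0.0399498 ]), np.float64(0.0010996209852233464)) [ 0.64766487 -0.03982489]h.py:47: RuntimeWarning: Mean of empty slice.
  return c,np.abs(np.hypot(*(s-c).T)-r).mean()
  ret = ret.dtype.type(ret / rcount)
```

View pics/w4.png

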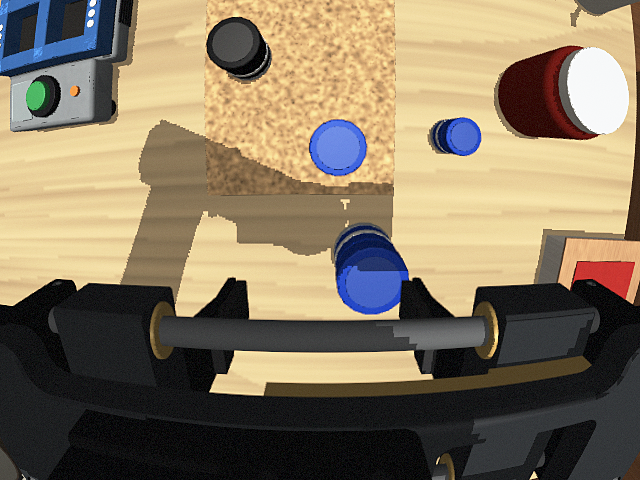

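View pics/t4.png

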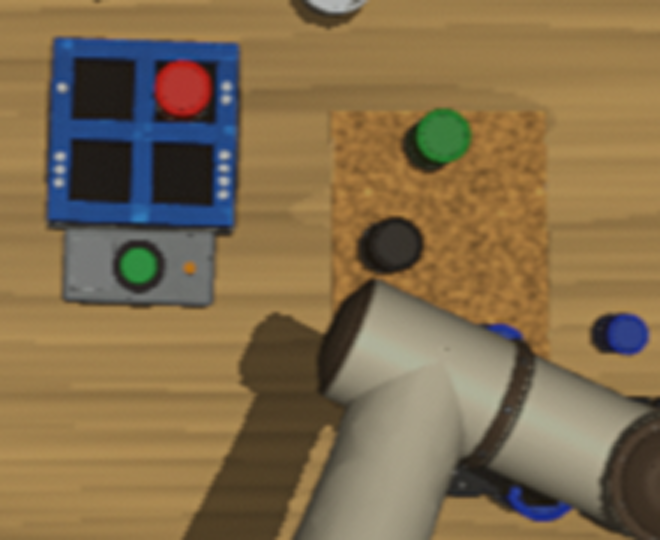

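Red stands in pocket 2, with its cap at (183,88) in the crop. Blue's cap is at (338,147.5) in the wrist view. Now I'll pick it.

```bash
python3 - <<'E'
from h import *
f=np.load('w4.npy',allow_pickle=True).item()
P,k=cap(f,'blue',(338,147),.086,win=34); c=np.array(cv2.minEnclosingCircle(P.astype(np.float32))[0]); print(c,P.mean(0))
if np.linalg.norm(c-[.398,-.343])<.01 and grasp(c,.006):
    insert(pocket(3))
f=env.grab_frame('wrist'); cv2.imwrite('pics/w5.png',f['image'])
E
```

```text
[ 0.39842767 -0.34264222] [ 0.39856258 -0.34277096]
hit False [ 0.39905465 -0.34303387  0.0510132 ]
opening 0.6195835289493749 0.05390376701859561
after lift 0.6147685537274811 [ 0.1  0.  -2.3] 20.9417
insert hit True [0.574  0.0409 0.0891] bottom 0.04510209944771894 [0.2 0.8 4. ] 23.8083
```

View pics/w5.png

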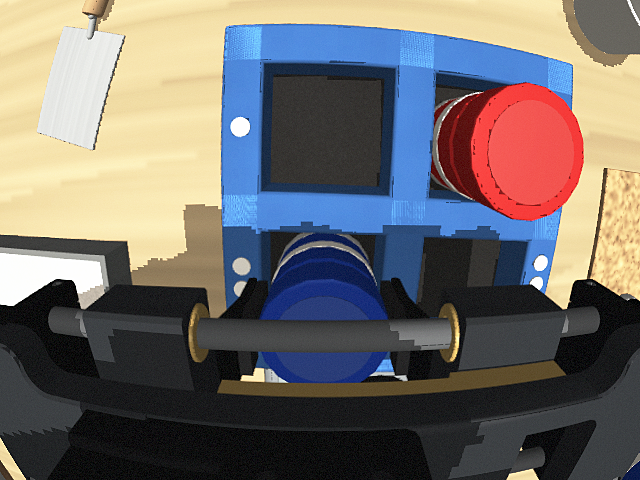

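Blue touched the floor of pocket 3 (bottom at 0.045). I'll release it and go for black with diagonal jaws.

```bash
python3 - <<'E'
from h import *
release(pocket(3))
env.goto([.45,-.195,.27],DOWN(135))
f=env.grab_frame('wrist'); cv2.imwrite('pics/w6.png',f['image']); f['fish']=True
np.save('w6.npy',f,allow_pickle=True)
print(env.read_state()['clock'], proj(f,[(.503,-.246,.086)]))
t=env.grab_frame('top'); cv2.imwrite('pics/t6.png',cv2.resize(t['image'][170:350,260:480],None,fx=3,fy=3,interpolation=cv2.INTER_CUBIC))
E
```

```text
26.6833 [[323.80974777 140.25589446]]
```

View pics/w6.png

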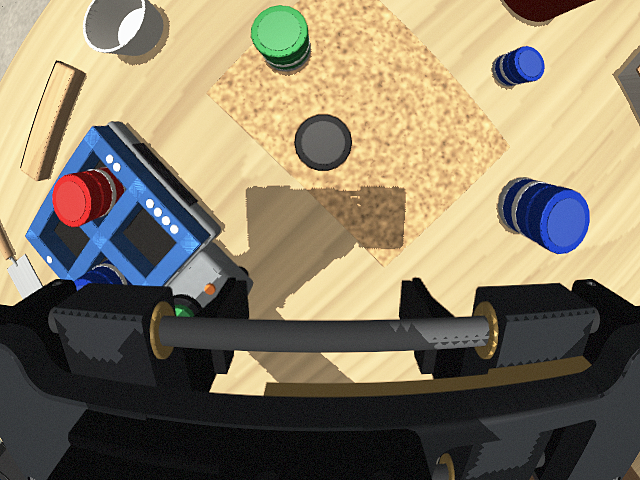

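View pics/t6.png

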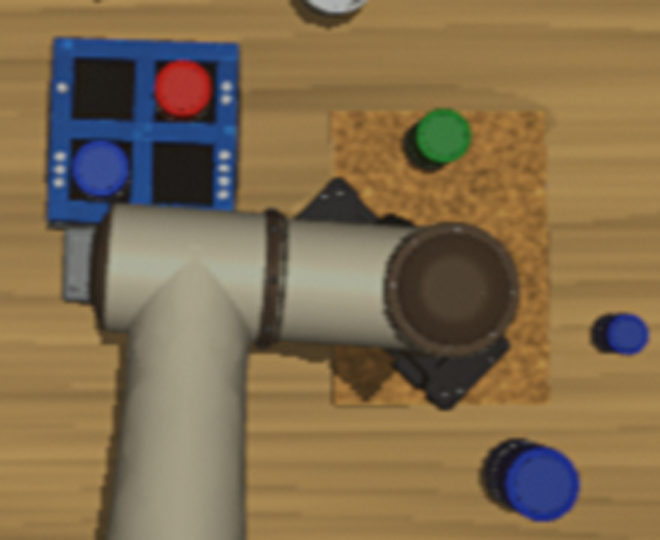

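Red and blue stand in their pockets. Black's cap centre is at (323,142). Now I'll pick it.

```bash
python3 - <<'E'
from h import *
f=np.load('w6.npy',allow_pickle=True).item()
P,k=cap(f,'black',(323,142),.086,win=30); print(k.min(0),k.max(0)); c=fish_p2w(f,323,142,.086)[:2]; print(P.mean(0),c)
if grasp(c,.006,yaw=135):
    insert(pocket(4),yaw=135)
f=env.grab_frame('wrist'); cv2.imwrite('pics/w7.png',f['image'])
E
```

```text
[294 115] [351 170]
[ 0.50251756 -0.24391691] [ 0.50237672 -0.24432757]
hit False [ 0.50319306 -0.24440926  0.05113401]
opening 0.6150765102219744 0.05351165638931177
after lift 0.617280099965078 [-0.4 -0.1 -2.9] 30.6333
insert hit True [ 0.571  -0.0389  0.0891] bottom 0.04508768284208457 [-0.7 -0.   4.3] 32.8167
```

View pics/w7.png

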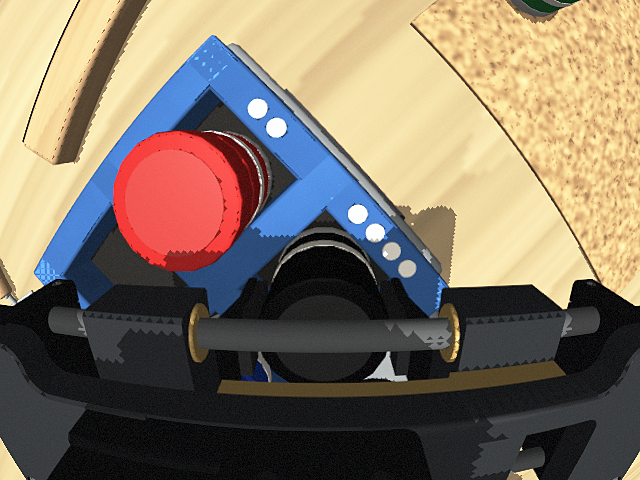

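```bash
python3 - <<'E'
from h import *
release(pocket(4))
env.gripper_to(0)
env.goto([.42,.10,.3],DOWN(180))
t=env.grab_frame('top'); cv2.imwrite('pics/t8.png',cv2.resize(t['image'][170:350,260:480],None,fx=3,fy=3,interpolation=cv2.INTER_CUBIC))
s=env.grab_frame('scene'); cv2.imwrite('pics/s8.png',cv2.resize(s['image'][190:330,250:420],None,fx=3.5,fy=3.5,interpolation=cv2.INTER_CUBIC))
print(env.read_state()['clock'])
for i in(2,3,4): print(proj(t,[(*pocket(i),.125)]),(proj(t,[(*pocket(i),.125)])-[260,170])*3)
E
```

```text
36.9333
[[321.22255478 197.52904085]] [[183.66766435  82.58712254]]
[[292.07938333 224.6668806 ]] [[ 96.23814999 164.00064181]]
[[320.32871882 225.59512052]] [[180.98615647 166.78536156]]
```

View pics/t8.png

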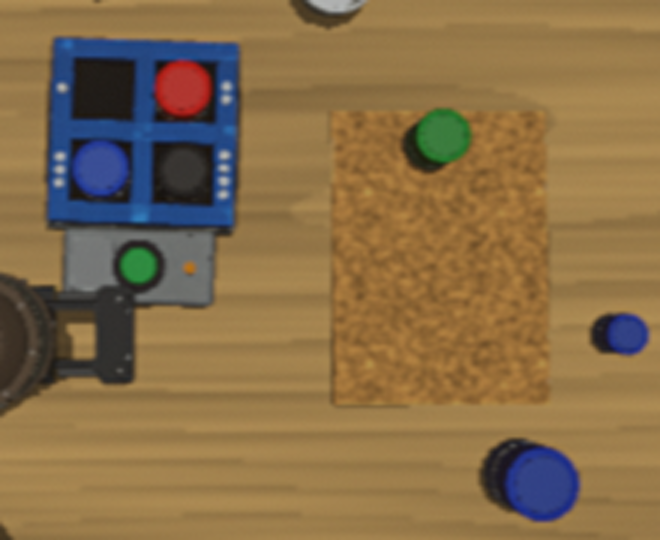

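View pics/s8.png

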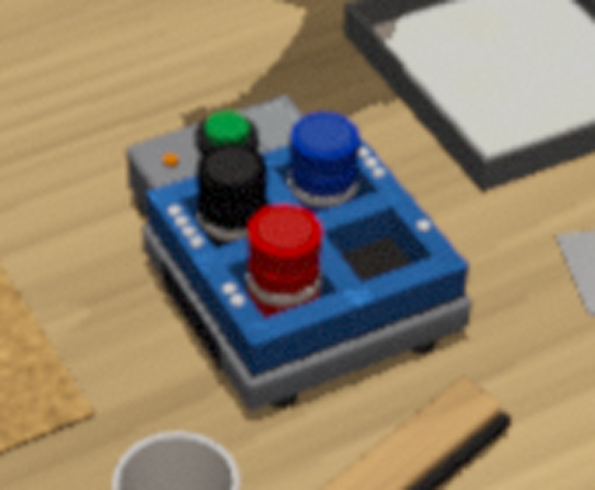

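All three stand in their pockets (red 2, blue 3, black 4) and pocket 1 is empty, as it should be. Now I'll press the button.

```bash
python3 - <<'E'
from h import *
b=(.4815,.003)
env.goto([*b,.15],DOWN(180)); env.move_straight([*b,.088],rate=.15)
f0=env.read_state()['force'][2]
h=env.move_straight([*b,.068],rate=.02,force_limit=14); s=env.read_state(); print(h,s['position'],s['force'][2]-f0)
env.dwell(.3); s=env.read_state(); print(s['position'],s['force'][2]-f0)
env.move_straight([*b,.079],rate=.03); s=env.read_state(); print(s['position'],s['force'][2]-f0)
env.move_straight([*b,.2],rate=.2); env.dwell(.2)
f=env.grab_frame('wrist'); cv2.imwrite('pics/w9.png',f['image']); print(env.read_state()['clock'])
E
```

```text
True [0.48190447 0.00307466 0.07638131] 6.337780607577776
[0.48192542 0.00309337 0.0763944 ] 6.202230835284268
[0.48188896 0.00309014 0.07923252] 2.9683230637965314
40.525
```

View pics/w9.png

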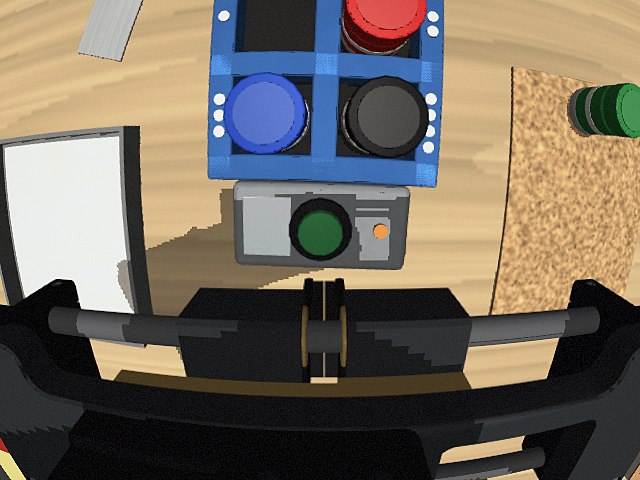

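The press stopped at 6.2 N, so it probably bottomed, but the travel is ambiguous. I'll press again in small steps and read force against height. This is safe while all the pots are in their pockets.

```bash
python3 - <<'E'
from h import *
b=(.4815,.003)
env.move_straight([*b,.09],rate=.15); f0=env.read_state()['force'][2]
for z in np.arange(.086,.0655,-.001):
    env.move_straight([*b,z],rate=.02); env.dwell(.05); s=env.read_state(); F=s['force'][2]-f0; print(round(z,4),round(s['position'][2],4),round(F,2))
    if F>20: break
env.dwell(.2)
f=env.grab_frame('wrist'); cv2.imwrite('pics/w10.png',f['image'])
env.move_straight([*b,.2],rate=.15); env.dwell(.2); print(env.read_state()['clock'])
E
```

```text
0.086 0.0862 -0.03
0.085 0.085 -0.26
0.084 0.084 0.02
0.083 0.083 -0.41
0.082 0.0822 0.95
0.081 0.0811 1.94
0.08 0.0801 2.86
0.079 0.0791 2.53
0.078 0.0781 3.35
0.077 0.0771 3.77
0.076 0.0764 6.31
0.075 0.0763 13.04
0.074 0.0761 18.31
0.073 0.076 25.1
47.1583
```

Contact came at z=0.0825 and the hard stop at 0.0764, which is the full 6 mm of travel, and the force dropped to zero after each release. Now I'll move the pots to the tray.

```bash
cat >> h.py <<'E'
def place(xy,bottom,yaw=180):
    env.goto([*xy,.215],DOWN(yaw)); env.move_straight([*xy,bottom+.02+GZ],rate=.25)
    hit=env.move_straight([*xy,bottom-.002+GZ],rate=.04,force_limit=5); print('place',hit,pos()[2]-GZ)
    env.gripper_to(.85); env.move_straight([*xy,.215],rate=.25)
T=np.array([.462,.309])
E
python3 - <<'E'
from h import *
t=env.grab_frame('top')
if grasp(pocket(4),.045,yaw=135,op=.85):
    place(T+[.05,.045],.005,135)
env.goto([.5,.12,.25],DOWN(180))
t=env.grab_frame('wrist'); cv2.imwrite('pics/w11.png',t['image']); print(env.read_state()['clock'])
t=env.grab_frame('top'); cv2.imwrite('pics/t11.png',t['image'][150:330,140:460].repeat(2,0).repeat(2,1))
E
```

```text
hit False [ 0.57276265 -0.03858305  0.09005919]
opening 0.6125896345746042 0.05329529820799057
after lift 0.6159280033473998 [ 0.1  0.4 -2.8] 51.4917
place True 0.0051644554373619506
56.7833
```

View pics/w11.png

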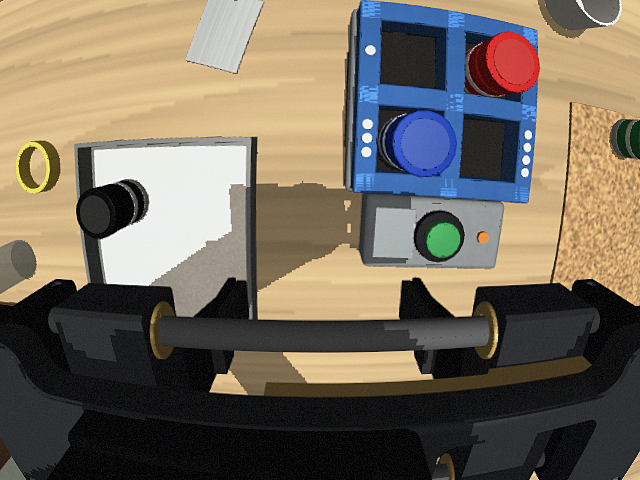

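View pics/t11.png

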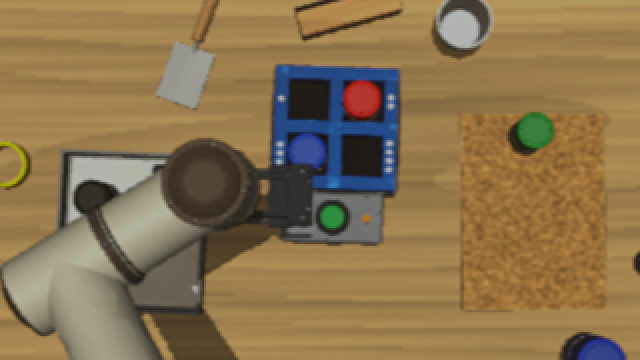

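Black stands in the tray. Blue and red are still in their pockets, so I'll do both of those next.

```bash
python3 - <<'E'
from h import *
if grasp(pocket(3),.045,op=.85):
    place(T+[.05,-.045],.005)
    env.goto([.52,.05,.25],DOWN(180)); f=env.grab_frame('wrist'); cv2.imwrite('pics/w12.png',f['image'])
E
```

```text
hit False [0.57577921 0.04169945 0.09024165]
opening 0.6115666323786679 0.053206297016944105
after lift 0.6132204559689842 [-0.5  0.2 -2.4] 59.8333
place True 0.005148506042916515
```

View pics/w12.png

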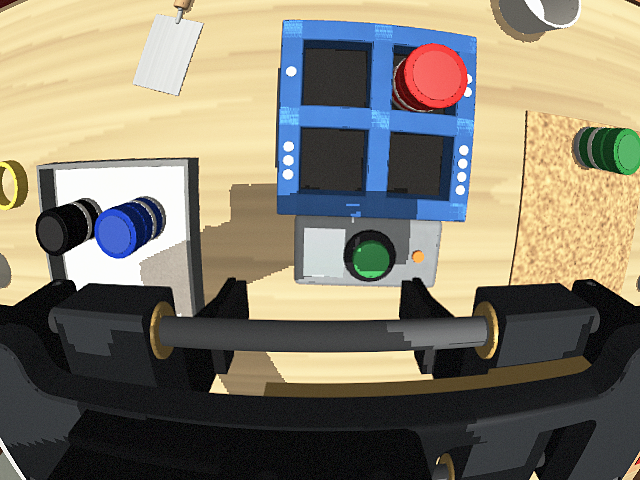

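```bash
python3 - <<'E'
from h import *
if grasp(pocket(2),.045,op=.85):
    place(T+[-.05,.0],.005)
env.goto([.40,-.05,.3],DOWN(180)); env.dwell(.3)
t=env.grab_frame('top'); s=env.grab_frame('scene')
cv2.imwrite('pics/t13.png',t['image'][150:350,70:460].repeat(2,0).repeat(2,1)); cv2.imwrite('pics/s13.png',cv2.resize(s['image'][100:330,220:520],None,fx=2.6,fy=2.6))
for n,uv in (('red',proj(t,[(*(T+[-.05,0]),.085)])[0]),('blue',proj(t,[(*(T+[.05,-.045]),.085)])[0]),('black',proj(t,[(*(T+[.05,.045]),.085)])[0])):
    P,k=cap(t,n,uv,.085,win=16); print(n,cv2.minEnclosingCircle(P.astype(np.float32)),P.mean(0)-T)
print(env.read_state()['clock'])
E
```

```text
hit False [ 0.65284616 -0.04138304  0.09046044]
opening 0.6156162673598786 0.05355861526030944
after lift 0.6145589772158484 [-0.6 -0.4 -3.5] 67.5917
place True 0.005801286207169798
red ((0.40854132175445557, 0.30551180243492126), 0.026538852602243423) [-0.0531255  -0.00345474]
blue ((0.5088927149772644, 0.26004350185394287), 0.02618766762316227) [ 0.04667332 -0.04902695]
black ((0.5090598464012146, 0.3441290259361267), 0.03319047763943672) [0.04672074 0.03516941]
73.675
```

View pics/t13.png

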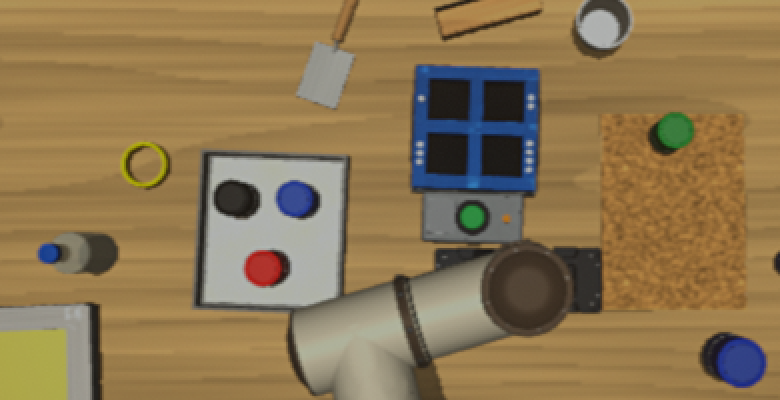

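View pics/s13.png

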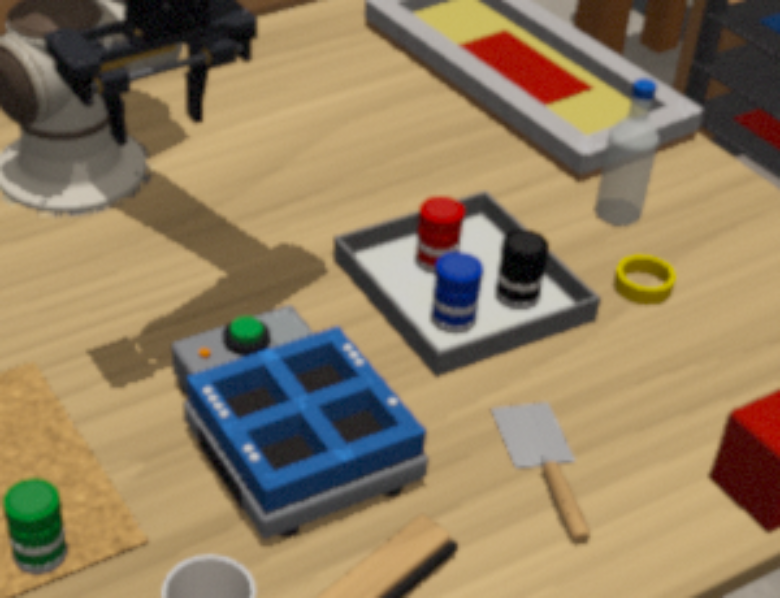

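All three pots stand upright inside the tray, the button is up and the arm is clear of everything. I'll hand in the job.

```bash
python3 - <<'E'
from h import *
env.close_job()
E
```

```text
the job is handed in; nothing more can be done
```

The job is handed in. There was no yellow pot today, so pocket 1 stayed empty. I loaded red into pocket 2, then blue into 3 and black into 4, and pressed the start button. I then moved all three pots into the carry tray. It took about 74 s of the 210 s allowed.

**Loading:** before the press, the top and scene pictures showed all three pots in the right pockets. Blue and black touched the pocket floor at 45 mm. Red went in without contact and was released about 1 mm above the floor.

**Button:** I pressed it twice. The first press stopped at 6.2 N, and the travel was not clear from that reading alone. The second press, in small steps, showed 6 mm of travel to a hard stop and reached 25 N. The force was nearly zero again after lifting off, and the last picture shows the button up.

**Tray:** the last pictures show the three pots upright. By the top view they stand within about 55 mm of the tray's centre along x and 50 mm along y. Their undersides were at about 5 mm when released.

**Other things:** the green pot and the other studio things in view looked unmoved, and no pot appeared to have been knocked aside. I did not measure those positions after the run.

**Disagreements:** the top and wrist cameras differed by 2 to 3 mm on the shaker and red (more on black, where the fit was poor), which was within the pocket clearance. The button contact read about 4 mm higher than the stated 78 mm.

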